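Bring the red jam round to the front of the carousel

ROBOT

A 6-joint arm with a two-finger parallel gripper is mounted at the origin on the work surface. World frame = base frame: x ahead of the robot, y to its left, z up, the work surface at z = 0. Lengths are in m, angles in rad, forces in N, time in s.
With the tool pointing down it reaches from about 0.35 to 0.85 m from the base axis. Payload 8.1 kg.
Tool frame: the origin (TCP) lies at the very end of the fingers, on their centre line; the grasp point (between the pads) lies manip.grip_depth behind it (manip.grip_depth is the distance from the TCP to the grasp point, in m); y points along the fingers, z is the direction in which the jaws open and shut, and the axes are right-handed (so a half turn about y gives the same grasp; the last joint's range is limited). The gripper opens to 93 mm and grips with 3 to 60 N. Pads are 15 mm wide; open, the fingers measure 128 mm over their backs; the gripper's body (75 mm by 188 mm) begins 65 mm behind the grasp point.
Start: joints at [-1.28, 0.13, 1.488, -0, 1.523, -0.085], TCP at [0.22, -0.558, 0.219] pointing down, gripper open.
Joint ranges: [-2.96, 2.96], [-0.89, 2.26], [0.02, 2.5], [-1.34, 4.48], [0, 2.73], [-2.66, 2.66]. Speed limits (rad/s): [2.39, 2.39, 2.79, 3.14, 3.14, 3.14].

INTERFACE

Orientations are given as a unit quaternion [x, y, z, w].
In Python, from plant import manip gives the robot as it stands.
- The arm moves only by the tool send_rows, never from a script. Its argument "plan" is a list of rows, each an object of numbers: "jaw": the gripper command: -1 is shut, 1 is fully open, values between are in proportion; "dx", "dy", "dz": the shift along the tool's x, y, z in cm; "rx", "ry", "rz": the turn, a rotation vector about the tool's x, y, z in degrees. In form: [{"jaw": .., "dx": .., "dy": .., "dz": .., "rx": .., "ry": .., "rz": ..}, ...]. A call has 1 to 10 rows; each row shifts and turns the pose as measured when the row begins, along the tool's axes as they then stand; what a row does not reach is not made up. A row lasts 1/12 s, in which the tool goes at most 41.7 mm and 7.16 degrees, less where a joint would pass 70% of its speed; a pose out of reach is approached as far as the arm can. A call is refused whole if a number of a shift passes 4.17 or a number of a turn 7.16, either way. A call with a gripper value outside its range is refused whole. The fingers move at their own pace and stop on an object; "squeeze" is the grip in N (left out, the last holds). Time passes only in rows, so rows that do not move let the fingers close. It gives the time, the measured TCP pose, the force and the opening at its end, in the units of the state.
- manip.sense(): the state, without advancing time (a new reading comes with each control period).
- manip.capture(name): name is "scene" or "top" or "wrist"; returns a dict with "frame" (384x512x3 uint8, blue, green, red), "vertical_fov" (degrees; the focal length in pixels is half the picture's height over the tangent of half this angle, whatever the lens; pixels are square), "cx", "cy" (the principal point, pixels), "dist" ([k1, k2, p1, p2, k3] as OpenCV has them; the pictures are not rectified), "rvec" (rotation vector, rad) and "tvec" (3), from world to camera coordinates, as OpenCV has them. Camera axes: x right, y down, z forward; pixel columns grow to the right and rows downward; lengths in m; the calibration is good to about 2 mm. A picture is of the moment at which its call begins. There is no depth.
- manip.hand_in(): hands the job in, once; it reports no verdict.
The state is a dict: "time_s": time; "joint_pos": joint angles; "qvel": joint speeds; "joint_torque": joint torques, N m; "eef_pos": TCP position; "ee_rot": TCP orientation; "contact_force": force on the tool from outside, world axes, zero at the start; "ft_torque": the same for the moment, N m; "grip_width": opening from 0.0 (shut) to 1.0 (fully open).
Only numpy, scipy, OpenCV 4.12 (cv2) and the standard library are available. Lean on these libraries where they do the work, as an engineer would, in place of code of your own. Each camera call takes 0.05 s, during which the arm holds its last target.

TASK

On the breakfast buffet, turn the jam carousel gently by pushing one of its raised spokes sideways with a finger, until the jar with the red lid stands at the front, in line with the brass pointer on the carousel's foot, and leave it standing still there. Push, do not pinch or spin the carousel, push only the spokes and not the wooden board, and do not touch or lift the jars or disturb anything else on the counter.

Things in the scene. Friction and masses are not known exactly. Their poses are not given: they have to be found in the camera images.
- base: Fixed foot of the jam carousel: dark steel disc, 170 mm across, 18 mm high. Origin on the vertical turning axis, on the counter. Its own +x axis points along the flat brass pointer (8 mm thick, near the counter), which shows outside the turning board from 130 to 180 mm from the axis.
- front_place (a point): The front place: the point on the top face of the carousel's board (34 mm above the counter), 88 mm from the turning axis, straight above the line of the brass pointer. It belongs to the fixed foot and does not turn. It is empty at the start.
- carousel (a joint): Turning angle of the carousel (board and spokes together), rad, positive counter-clockwise seen from above. It turns freely both ways (more than half a turn from any start) with a light dry friction of about 0.15 N m, and stays where it is left. The jars ride round with it. It is light: a finger at 0.05 m/s is gentle, one at 0.15 m/s kicks it on ahead.
- spokes: The three-armed handle on top of the carousel, turning with it: round steel arms 12 mm thick, level, centre line 145 mm above the counter, each with a black ball 24 mm across centred 108 mm from the axis; black hub 48 mm across, top 160 mm above the counter. Origin on the turning axis at the height of the counter; the arms lie along its own +x axis and at 120 and 240 degrees from it. The arms are about 43 mm clear of the jar lids. To be pushed sideways with a finger.
- board: The round wooden board of the carousel, 260 mm across, its top 34 mm above the counter, turning with the spokes. Origin on the axis at the height of the counter. A 24 mm steel post rises from it to the hub. Not to be pushed.
- jar_red: Small jam jar, red lid, dark red jam, white blank label, 48 mm across, 62 mm high, about 90 to 155 g; origin at the centre of its underside. Stands loose on the board, about 88 mm from the axis, lid top 96 mm above the counter; the four jars stand about 72 degrees apart and which stands where changes.
- jar_yellow: Small jam jar, yellow lid, amber honey, white blank label, 48 mm across, 62 mm high, about 90 to 155 g; origin at the centre of its underside. Stands loose on the board, about 88 mm from the axis, lid top 96 mm above the counter; the four jars stand about 72 degrees apart and which stands where changes.
- jar_green: Small jam jar, green lid, green jam, white blank label, 48 mm across, 62 mm high, about 90 to 155 g; origin at the centre of its underside. Stands loose on the board, about 88 mm from the axis, lid top 96 mm above the counter; the four jars stand about 72 degrees apart and which stands where changes.
- jar_blue: Small jam jar, blue lid, dark purple jam, white blank label, 48 mm across, 62 mm high, about 90 to 155 g; origin at the centre of its underside. Stands loose on the board, about 88 mm from the axis, lid top 96 mm above the counter; the four jars stand about 72 degrees apart and which stands where changes.
- tumbler1: Clear glass tumbler, upside down, 68 mm across at the counter end, 125 mm high, loose in the wooden tray to the robot's left; origin under its centre. Bystander.
- tumbler2: Clear glass tumbler, upside down, 68 mm across at the counter end, 125 mm high, loose in the wooden tray to the robot's left; origin under its centre. Bystander.
- tumbler3: Clear glass tumbler, upside down, 68 mm across at the counter end, 125 mm high, loose in the wooden tray to the robot's left; origin under its centre. Bystander.
- card_holder: Small steel stand with a blank white card, 75 mm wide, 85 mm high, beyond the carousel; origin under its centre. Bystander.
- mug: White mug, 80 mm across, 85 mm high, to the robot's right; origin under its centre. Bystander.
- sugar_jar: Brown storage jar with a steel lid, 90 mm across, 130 mm high, to the right; origin under its centre. Bystander.
- spoon: Steel spoon 150 mm long lying on the counter, to the right; origin under its middle. Bystander.
- saucer: White saucer 140 mm across, 20 mm high, to the left; origin under its centre. Bystander.
Things that resemble listed ones, but are neither listed nor needed, are in the scene too. Of the things like the jar_yellow, leave any that is pink; of the rest the smaller one is meant. There is more than one size of the jar_red; the job needs the smaller.

How it is judged:
By the outcome, as a careful person would: the job done as asked, in the order asked, and still so for the second after the job is handed in, with the robot touching nothing.
It also fails if it takes over 48 s, if anything falls off the work surface, if the arm or the gripper's body presses on something with over 40 N, if the wrist force passes 120 N, or if a joint passes its speed limit or range.

## Working session

There is one attempt and no reset: what is moved stays moved. The work goes in short steps, Python scripts to look and compute and a tool call to move; the robot and the scene stay as the last step left them, time stands still between calls to the robot, and variables do not carry over. Pictures are saved under pics/ and viewed, and the job is handed in when it is done.

Besides the shell and the picture viewer there is one more tool, called after "Request:" in YAML: its name, and indented under it one key for each argument. send_rows: Moves the arm, as the interface text tells. Its arguments: {"type":"object","properties":{"plan":{"type":"array"},"squeeze":{"type":"number"}},"required":["plan"]}

```bash
mkdir -p pics; ls; cat > h.py <<'E'
import numpy as np,cv2
from plant import manip
def cap(n,f=None):
    c=manip.capture(n)
    if f: cv2.imwrite('pics/'+f,c['frame'])
    h=c['frame'].shape[0]; fl=h/2/np.tan(np.radians(c['vertical_fov'])/2)
    K=np.array([[fl,0,c['cx']],[0,fl,c['cy']],[0,0,1]]); 
    np.savez('pics/'+n+'.npz',K=K,d=np.array(c['dist'],float),r=np.array(c['rvec'],float),t=np.array(c['tvec'],float),im=c['frame'])
def ld(n):
    return np.load('pics/'+n+'.npz')
def pix2w(n,uv,z):
    c=ld(n); p=cv2.undistortPoints(np.array(uv,float).reshape(-1,1,2),c['K'],c['d']).reshape(-1,2)
    R=cv2.Rodrigues(c['r'])[0]; C=-R.T@c['t'].ravel()
    d=np.c_[p,np.ones(len(p))]@R
    return C+d*((z-C[2])/d[:,2])[:,None]
def proj(n,P):
    c=ld(n); return cv2.projectPoints(np.array(P,float).reshape(-1,1,3),c['r'],c['t'],c['K'],c['d'])[0].reshape(-1,2)
def crop(n,x0,y0,x1,y1,s,f):
    im=ld(n)['im'][y0:y1,x0:x1]; cv2.imwrite('pics/'+f,cv2.resize(im,None,fx=s,fy=s,interpolation=cv2.INTER_CUBIC))
E
python3 - <<'E'
from h import *
cap('scene','s0.png');cap('top','t0.png');cap('wrist','w0.png')
s=manip.sense();print(s['time_s'],s['eef_pos'],s['ee_rot'],s['grip_width'],manip.grip_depth,s['contact_force'])
for n in('scene','top'):
  c=ld(n);R=cv2.Rodrigues(c['r'])[0];print(n,-R.T@c['t'].ravel())
E
```

```text
pics
0.15 [ 0.22008329 -0.55771194  0.2178214 ] [-0.13211855  0.69516938 -0.69415941  0.13201109] 0.9957718896840296 0.0188 [-0.29790293 -0.0320705   0.30614078]
scene [ 1.18281605 -0.6906627   1.00350596]
top [0.25212334 0.00937434 1.50215896]
```

View pics/s0.png

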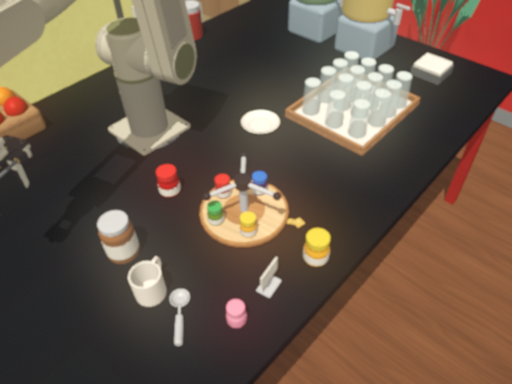

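View pics/t0.png

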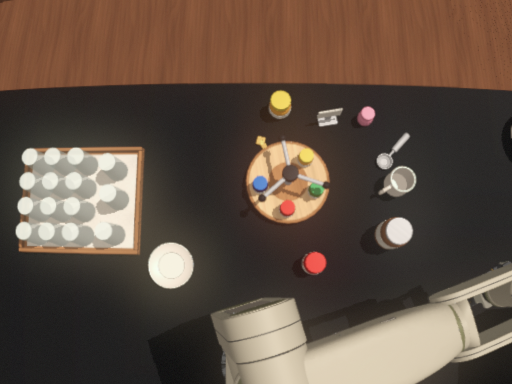

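```bash
python3 - <<'E'
from h import *
crop('top',225,80,345,280,4,'tc0.png'); crop('scene',150,140,340,280,4,'sc0.png')
import cv2
E
```

```text
(no output)
```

View pics/tc0.png

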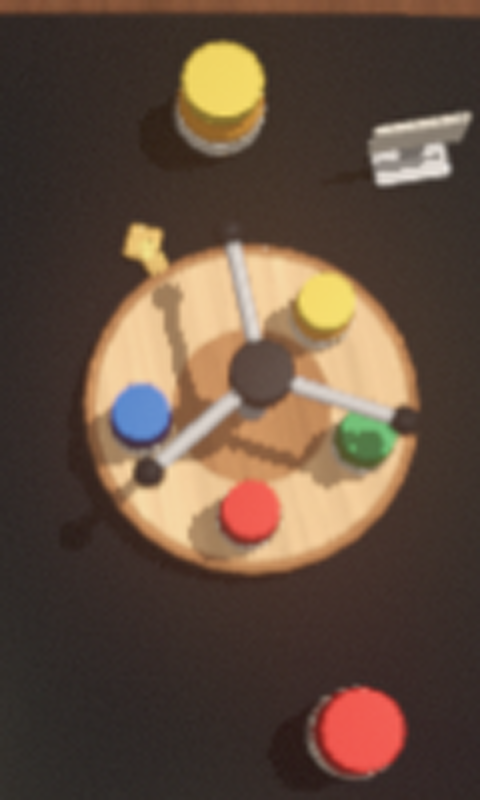

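View pics/sc0.png

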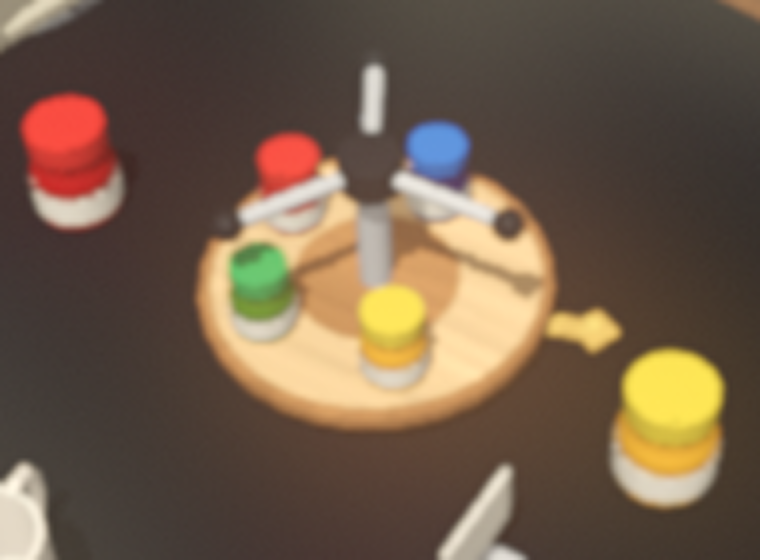

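```bash
python3 - <<'E'
from h import *
f=lambda L:[(225+x/4,80+y/4) for x,y in L]
g=lambda L:[(150+x/4,140+y/4) for x,y in L]
def show(n,P,c=None):
    for p in P:
        a='' if c is None else (np.round(np.hypot(*(p-c)[:2]),4),np.round(np.degrees(np.arctan2(*(p-c)[1::-1])),1))
        print(n,p.round(4),a)
hub=pix2w('top',f([(263,372)]),.16);c=hub[0]; show('hub',hub)
show('boardc',pix2w('top',f([(251,409)]),.034))
show('hubS',pix2w('scene',g([(369,162)]),.155))
b=pix2w('top',f([(234,231),(405,420),(149,470)]),.145); print('mean balls',b.mean(0)); c=b.mean(0)
show('ball',b,c)
show('red',pix2w('top',f([(250,510)]),.096),c)
show('yel',pix2w('top',f([(325,304)]),.096),c)
show('blu',pix2w('top',f([(140,413)]),.096),c)
show('grn',pix2w('top',f([(365,438)]),.096),c)
show('ptr',pix2w('top',f([(143,240),(158,266)]),.008),c)
show('ptrS',pix2w('scene',g([(622,330),(560,325)]),.008),c)
show('redS',pix2w('scene',g([(289,152)]),.096),c)
show('sph',pix2w('top',[(0,0)],0))
show('others bigY, bigR',pix2w('top',f([(222,80),(361,730)]),.12),c)
show('card',pix2w('top',f([(370,148),(470,118)]),.085),c)
E
```

```text
hub [ 0.555  -0.0831  0.16  ] 
boardc [ 0.5541 -0.0821  0.034 ] 
hubS [ 0.5615 -0.0868  0.155 ] 
mean balls [ 0.55806215 -0.08411701  0.145     ]
ball [ 0.6639 -0.0644  0.145 ] (np.float64(0.1077), np.float64(10.6))
ball [ 0.5233 -0.1858  0.145 ] (np.float64(0.1075), np.float64(-108.9))
ball [ 0.487  -0.0021  0.145 ] (np.float64(0.1085), np.float64(130.9))
red [ 0.4657 -0.0767  0.096 ] (np.float64(0.0927), np.float64(175.4))
yel [ 0.6219 -0.1349  0.096 ] (np.float64(0.0815), np.float64(-38.5))
blu [0.5382 0.0041 0.096 ] (np.float64(0.0904), np.float64(102.7))
grn [ 0.5195 -0.1626  0.096 ] (np.float64(0.0875), np.float64(-116.2))
ptr [0.6978 0.0013 0.008 ] (np.float64(0.1637), np.float64(31.4))
ptr [ 0.6761 -0.0107  0.008 ] (np.float64(0.139), np.float64(31.9))
ptrS [0.7126 0.0125 0.008 ] (np.float64(0.1823), np.float64(32.0))
ptrS [ 0.6757 -0.0135  0.008 ] (np.float64(0.1372), np.float64(31.0))
redS [ 0.467  -0.0758  0.096 ] (np.float64(0.0915), np.float64(174.8))
sph [1.2903 1.0208 0.    ] 
others bigY, bigR [ 0.7913 -0.0581  0.12  ] (np.float64(0.2347), np.float64(6.4))
others bigY, bigR [ 0.3035 -0.1529  0.12  ] (np.float64(0.2637), np.float64(-164.9))
card [ 0.7497 -0.1737  0.085 ] (np.float64(0.2116), np.float64(-25.1))
card [ 0.7753 -0.253   0.085 ] (np.float64(0.2752), np.float64(-37.9))
```

```bash
cat >> h.py <<'E'
from scipy.spatial.transform import Rotation as Ro
C=np.array([.5557,-.083])
def st():
    s=manip.sense();R=Ro.from_quat(s['ee_rot']).as_matrix();p=s['eef_pos']
    d=p[:2]-C
    print('t',round(s['time_s'],2),'p',p.round(4),'r',np.hypot(*d).round(4),'ang',np.degrees(np.arctan2(d[1],d[0])).round(1),'F',np.round(s['contact_force'],2),'g',round(s['grip_width'],3),'q',np.round(s['joint_pos'],2))
    return R,p
E
python3 - <<'E'
from h import *
R,p=st();print(R.round(3))
print((R.T@(np.array([.493,-.066,.219])-p)*100).round(2))
E
```

```text
t 0.15 p [ 0.2201 -0.5577  0.2178] r 0.5814 ang -125.3 F [-0.3  -0.03  0.31] g 0.996 q [-1.28  0.13  1.49 -0.    1.52 -0.09]
[[-0.93  -0.     0.367]
 [-0.367  0.001 -0.93 ]
 [-0.    -1.    -0.001]]
[-43.43  -0.06 -35.73]
```

View pics/w0.png

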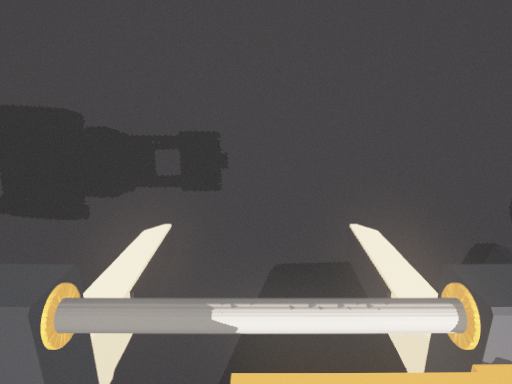

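Request:
send_rows:
  plan:
    - {"jaw":-1,"dx":-3.1,"dy":0,"dz":-2.5,"rx":0,"ry":0,"rz":0}
    - {"jaw":-1,"dx":-3.1,"dy":0,"dz":-2.5,"rx":0,"ry":0,"rz":0}
    - {"jaw":-1,"dx":-3.1,"dy":0,"dz":-2.5,"rx":0,"ry":0,"rz":0}
    - {"jaw":-1,"dx":-3.1,"dy":0,"dz":-2.5,"rx":0,"ry":0,"rz":0}
    - {"jaw":-1,"dx":-3.1,"dy":0,"dz":-2.5,"rx":0,"ry":0,"rz":0}
    - {"jaw":-1,"dx":-3.1,"dy":0,"dz":-2.5,"rx":0,"ry":0,"rz":0}
    - {"jaw":-1,"dx":-3.1,"dy":0,"dz":-2.5,"rx":0,"ry":0,"rz":0}
    - {"jaw":-1,"dx":-3.1,"dy":0,"dz":-2.5,"rx":0,"ry":0,"rz":0}
    - {"jaw":-1,"dx":-3.1,"dy":0,"dz":-2.5,"rx":0,"ry":0,"rz":0}
    - {"jaw":-1,"dx":-3.1,"dy":0,"dz":-2.5,"rx":0,"ry":0,"rz":0}
  squeeze: 20

```text
time_s: 0.98
eef_pos: [0.4183, -0.2019, 0.2127]
ee_rot: [-0.129, 0.698, -0.693, 0.126]
contact_force: [0.7, 0.1, -0.1]
grip_width: 0.336
```

```bash
python3 - <<'E'
from h import *
R,p=st();print(R.round(3))
print((R.T@(np.array([.493,-.066,.219])-p)*100).round(2))
E
```

```text
t 0.98 p [ 0.4183 -0.2019  0.2127] r 0.1817 ang -139.1 F [ 0.72  0.12 -0.08] g 0.336 q [-0.56 -0.23  1.85  0.    1.53  0.65]
[[-0.935 -0.005  0.354]
 [-0.354  0.006 -0.935]
 [ 0.002 -1.    -0.007]]
[-11.8   -0.58 -10.06]
```

Request:
send_rows:
  plan:
    - {"jaw":-1,"dx":-2.4,"dy":0,"dz":-2.0,"rx":0,"ry":0,"rz":0}
    - {"jaw":-1,"dx":-2.4,"dy":0,"dz":-2.0,"rx":0,"ry":0,"rz":0}
    - {"jaw":-1,"dx":-2.4,"dy":0,"dz":-2.0,"rx":0,"ry":0,"rz":0}
    - {"jaw":-1,"dx":-2.4,"dy":0,"dz":-2.0,"rx":0,"ry":0,"rz":0}
    - {"jaw":-1,"dx":-1.2,"dy":0,"dz":-1.0,"rx":0,"ry":0,"rz":0}
    - {"jaw":-1,"dx":0,"dy":0,"dz":0,"rx":0,"ry":0,"rz":0}
    - {"jaw":-1,"dx":0,"dy":0,"dz":0,"rx":0,"ry":0,"rz":0}

```text
time_s: 1.57
eef_pos: [0.4909, -0.0641, 0.212]
ee_rot: [-0.132, 0.698, -0.692, 0.13]
contact_force: [0.4, -0.1, -0.1]
grip_width: 0.003
```

```bash
python3 - <<'E'
from h import *
R,p=st();print(R.round(3))
print((R.T@(np.array([.493,-.066,.219])-p)*100).round(2))
cap('scene','s1.png');cap('wrist','w1.png');crop('scene',130,40,350,270,3.3,'sc1.png')
E
```

```text
t 1.57 p [ 0.4909 -0.0641  0.212 ] r 0.0675 ang 163.7 F [ 0.38 -0.1  -0.11] g 0.003 q [-0.24 -0.15  1.78  0.01  1.52  0.96]
[[-0.932 -0.005  0.364]
 [-0.364  0.009 -0.932]
 [ 0.002 -1.    -0.01 ]]
[-0.12 -0.7   0.25]
```

View pics/sc1.png

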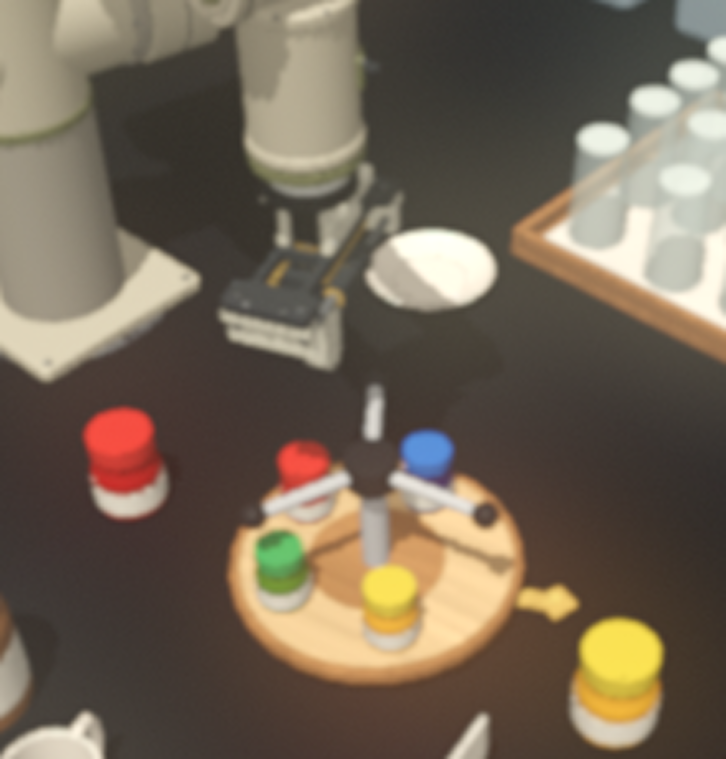

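View pics/w1.png

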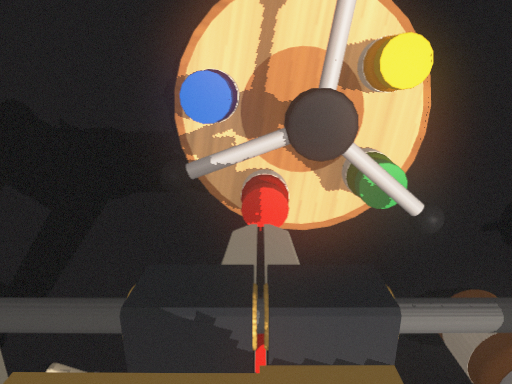

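```bash
python3 - <<'E'
from h import *
R,p=st()
for n in('scene','wrist'):
  q=proj(n,[p,p-R[:,1]*.1,[C[0],C[1],.16]]);print(n,q.round(1), ((q-[130,40])*3.3).round(0))
c=ld('wrist');Rw=cv2.Rodrigues(c['r'])[0];print(-Rw.T@c['t'].ravel(),Rw[2])
# wrist-based centre estimate
hw=pix2w('wrist',[(321,124)],.16);print('hubW',hw)
bw=pix2w('wrist',[(206,97),(265,200),(383,182),(406,60)],.096)
for b in bw:
  d=b[:2]-C;print(b.round(4),np.hypot(*d).round(4),np.degrees(np.arctan2(d[1],d[0])).round(1))
E
```

```text
t 1.67 p [ 0.4906 -0.0651  0.212 ] r 0.0675 ang 164.6 F [-0.7   0.03  0.91] g 0.0 q [-0.24 -0.15  1.78  0.01  1.52  0.96]
scene [[228.  149.4]
 [225.4 120. ]
 [241.6 177.5]] [[323. 361.]
 [315. 264.]
 [368. 454.]]
wrist [[257.6 241.6]
 [254.7 414.1]
 [321.5 129.3]] [[ 421.  665.]
 [ 411. 1234.]
 [ 632.  295.]]
[ 0.56667996 -0.03864501  0.37697707] [-0.27005006 -0.09514524 -0.95813378]
hubW [[ 0.55866801 -0.08133428  0.16      ]]
[0.542  0.0021 0.096 ] 0.0862 99.1
[ 0.4773 -0.0752  0.096 ] 0.0788 174.3
[ 0.5304 -0.1648  0.096 ] 0.0856 -107.2
[ 0.6263 -0.1357  0.096 ] 0.0881 -36.7
```

Request:
send_rows:
  plan:
    - {"jaw":-1,"dx":0,"dy":2.2,"dz":0,"rx":0,"ry":0,"rz":0}
    - {"jaw":-1,"dx":0,"dy":2.2,"dz":0,"rx":0,"ry":0,"rz":0}
    - {"jaw":-1,"dx":0,"dy":2.0,"dz":0,"rx":0,"ry":0,"rz":0}
    - {"jaw":-1,"dx":0,"dy":1.2,"dz":0,"rx":0,"ry":0,"rz":0}
    - {"jaw":-1,"dx":0,"dy":0,"dz":0,"rx":0,"ry":0,"rz":0}

```text
time_s: 2.08
eef_pos: [0.4894, -0.0715, 0.1353]
ee_rot: [-0.127, 0.698, -0.694, 0.127]
contact_force: [-0.8, 0.5, 0.7]
grip_width: 0.005
```

```bash
cat >> h.py <<'E'
C=np.array([.557,-.0828])
def arc(dstep,n,r=.066,z=.125):
    """rows along arc, clockwise dstep deg each, from present measured pose"""
    R,p=st(); d=p[:2]-C; a=np.arctan2(d[1],d[0]); q=p.copy()
    for i in range(n):
        a-=np.radians(dstep); t=np.array([C[0]+r*np.cos(a),C[1]+r*np.sin(a),z])
        print((R.T@(t-q)*100).round(2)); q=t
E
python3 - <<'E'
from h import *
arc(2.5,10)
E
```

```text
t 2.08 p [ 0.4894 -0.0715  0.1353] r 0.0685 ang 170.5 F [-0.83  0.54  0.69] g 0.005 q [-0.25 -0.1   1.87  0.01  1.37  0.96]
[-0.36  1.03 -0.11]
[-0.16  0.   -0.24]
[-0.17  0.   -0.23]
[-0.18  0.   -0.22]
[-0.19  0.   -0.22]
[-0.2   0.   -0.21]
[-0.21  0.   -0.2 ]
[-0.22  0.   -0.19]
[-0.23  0.   -0.18]
[-0.23  0.   -0.17]
```

Request:
send_rows:
  plan:
    - {"jaw":-1,"dx":-0.3,"dy":0.6,"dz":-0.2,"rx":0,"ry":0,"rz":0}
    - {"jaw":-1,"dx":-0.2,"dy":0.5,"dz":-0.24,"rx":0,"ry":0,"rz":0}
    - {"jaw":-1,"dx":-0.2,"dy":0.2,"dz":-0.24,"rx":0,"ry":0,"rz":0}
    - {"jaw":-1,"dx":-0.2,"dy":0,"dz":-0.23,"rx":0,"ry":0,"rz":0}
    - {"jaw":-1,"dx":-0.2,"dy":0,"dz":-0.22,"rx":0,"ry":0,"rz":0}
    - {"jaw":-1,"dx":-0.2,"dy":0,"dz":-0.21,"rx":0,"ry":0,"rz":0}

```text
time_s: 2.58
eef_pos: [0.4979, -0.0565, 0.1241]
ee_rot: [-0.125, 0.697, -0.695, 0.126]
contact_force: [0.3, -0.6, -0.5]
grip_width: 0.003
```

```bash
python3 - <<'E'
from h import *
arc(2.5,10)
E
```

```text
t 2.58 p [ 0.4979 -0.0565  0.1241] r 0.0647 ang 156.0 F [ 0.26 -0.59 -0.48] g 0.003 q [-0.22 -0.07  1.87  0.    1.34  0.99]
[-0.11 -0.09 -0.3 ]
[-0.21  0.   -0.19]
[-0.22  0.   -0.18]
[-0.23  0.   -0.17]
[-0.24  0.   -0.16]
[-0.24  0.   -0.15]
[-0.25  0.   -0.14]
[-0.26  0.   -0.13]
[-0.26  0.   -0.12]
[-0.27  0.   -0.11]
```

Request:
send_rows:
  plan:
    - {"jaw":-1,"dx":-0.18,"dy":0,"dz":-0.22,"rx":0,"ry":0,"rz":0}
    - {"jaw":-1,"dx":-0.21,"dy":0,"dz":-0.2,"rx":0,"ry":0,"rz":0}
    - {"jaw":-1,"dx":-0.22,"dy":0,"dz":-0.18,"rx":0,"ry":0,"rz":0}
    - {"jaw":-1,"dx":-0.23,"dy":0,"dz":-0.17,"rx":0,"ry":0,"rz":0}
    - {"jaw":-1,"dx":-0.24,"dy":0,"dz":-0.16,"rx":0,"ry":0,"rz":0}
    - {"jaw":-1,"dx":-0.24,"dy":0,"dz":-0.15,"rx":0,"ry":0,"rz":0}
    - {"jaw":-1,"dx":-0.25,"dy":0,"dz":-0.14,"rx":0,"ry":0,"rz":0}
    - {"jaw":-1,"dx":-0.26,"dy":0,"dz":-0.13,"rx":0,"ry":0,"rz":0}

```text
time_s: 3.25
eef_pos: [0.5124, -0.0364, 0.1259]
ee_rot: [-0.125, 0.696, -0.696, 0.127]
contact_force: [-0.9, -2.4, 0.2]
grip_width: 0.006
```

```bash
python3 - <<'E'
from h import *
arc(2.5,10)
cap('wrist','w2.png');cap('scene');crop('scene',130,40,350,270,3.3,'sc2.png')
E
```

```text
t 3.25 p [ 0.5124 -0.0364  0.1259] r 0.0644 ang 133.9 F [-0.93 -2.42  0.22] g 0.006 q [-0.17 -0.04  1.84  0.    1.34  1.04]
[-0.2   0.09 -0.26]
[-0.27  0.   -0.1 ]
[-0.28  0.   -0.08]
[-0.28  0.   -0.07]
[-0.28  0.   -0.06]
[-0.28  0.   -0.05]
[-0.29  0.   -0.04]
[-0.29  0.   -0.02]
[-0.29  0.   -0.01]
[-0.29  0.    0.  ]
```

View pics/w2.png

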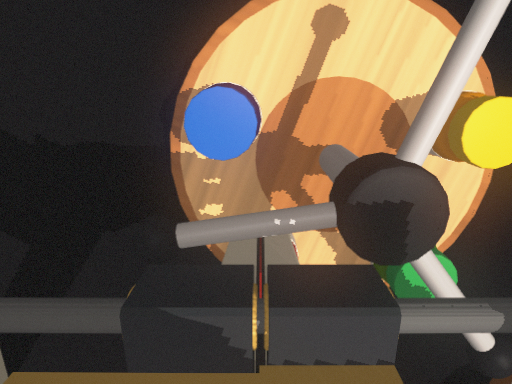

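View pics/sc2.png

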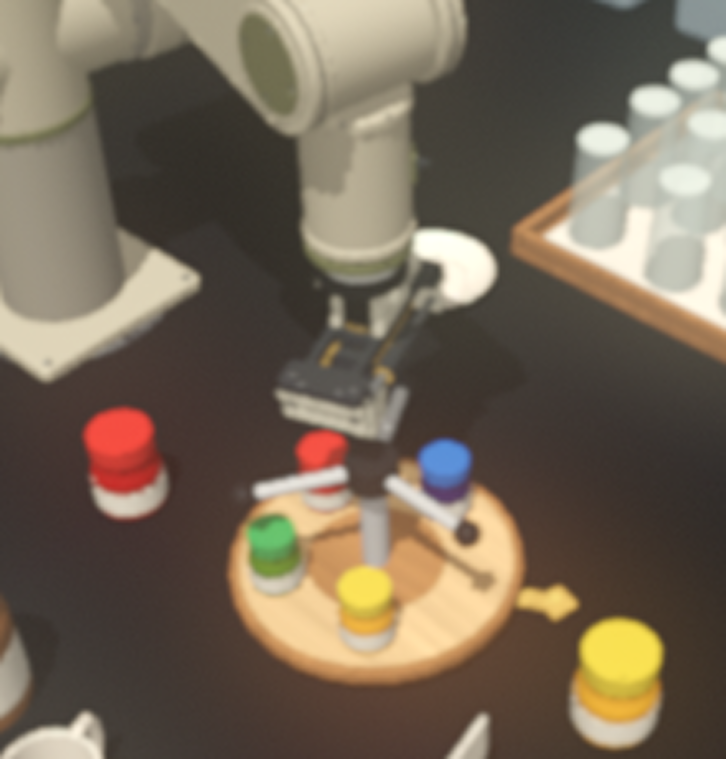

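Request:
send_rows:
  plan:
    - {"jaw":-1,"dx":-0.24,"dy":0,"dz":-0.14,"rx":0,"ry":0,"rz":0}
    - {"jaw":-1,"dx":-0.27,"dy":0,"dz":-0.12,"rx":0,"ry":0,"rz":0}
    - {"jaw":-1,"dx":-0.28,"dy":0,"dz":-0.1,"rx":0,"ry":0,"rz":0}
    - {"jaw":-1,"dx":-0.28,"dy":0,"dz":-0.08,"rx":0,"ry":0,"rz":0}
    - {"jaw":-1,"dx":-0.28,"dy":0,"dz":-0.07,"rx":0,"ry":0,"rz":0}
    - {"jaw":-1,"dx":-0.28,"dy":0,"dz":-0.06,"rx":0,"ry":0,"rz":0}
    - {"jaw":-1,"dx":-0.29,"dy":0,"dz":-0.04,"rx":0,"ry":0,"rz":0}
    - {"jaw":-1,"dx":-0.29,"dy":0,"dz":-0.03,"rx":0,"ry":0,"rz":0}
    - {"jaw":-1,"dx":-0.29,"dy":0,"dz":-0.02,"rx":0,"ry":0,"rz":0}
    - {"jaw":-1,"dx":-0.29,"dy":0,"dz":0,"rx":0,"ry":0,"rz":0}

```text
time_s: 4.18
eef_pos: [0.537, -0.0192, 0.1252]
ee_rot: [-0.126, 0.696, -0.696, 0.126]
contact_force: [-2.6, -2.9, -0.2]
grip_width: 0.005
```

```bash
python3 - <<'E'
from h import *
arc(2.5,10)
E
```

```text
t 4.18 p [ 0.537  -0.0192  0.1252] r 0.0666 ang 107.4 F [-2.6  -2.91 -0.19] g 0.005 q [-0.13  0.03  1.77  0.    1.34  1.08]
[-0.28  0.02  0.08]
[-0.29  0.    0.03]
[-0.28  0.    0.05]
[-0.28  0.    0.06]
[-0.28  0.    0.07]
[-0.28 -0.    0.08]
[-0.27 -0.    0.1 ]
[-0.27 -0.    0.11]
[-0.26 -0.    0.12]
[-0.26 -0.    0.13]
```

Request:
send_rows:
  plan:
    - {"jaw":-1,"dx":-0.29,"dy":0,"dz":0.04,"rx":0,"ry":0,"rz":0}
    - {"jaw":-1,"dx":-0.29,"dy":0,"dz":0.05,"rx":0,"ry":0,"rz":0}
    - {"jaw":-1,"dx":-0.28,"dy":0,"dz":0.06,"rx":0,"ry":0,"rz":0}
    - {"jaw":-1,"dx":-0.28,"dy":0,"dz":0.07,"rx":0,"ry":0,"rz":0}
    - {"jaw":-1,"dx":-0.28,"dy":0,"dz":0.08,"rx":0,"ry":0,"rz":0}
    - {"jaw":-1,"dx":-0.28,"dy":0,"dz":0.09,"rx":0,"ry":0,"rz":0}
    - {"jaw":-1,"dx":-0.27,"dy":0,"dz":0.1,"rx":0,"ry":0,"rz":0}
    - {"jaw":-1,"dx":-0.27,"dy":0,"dz":0.11,"rx":0,"ry":0,"rz":0}
    - {"jaw":-1,"dx":-0.26,"dy":0,"dz":0.12,"rx":0,"ry":0,"rz":0}
    - {"jaw":-1,"dx":-0.26,"dy":0,"dz":0.14,"rx":0,"ry":0,"rz":0}

```text
time_s: 5.02
eef_pos: [0.5681, -0.0159, 0.1243]
ee_rot: [-0.127, 0.697, -0.695, 0.125]
contact_force: [-3.2, -1.4, -0.5]
grip_width: 0.005
```

```bash
python3 - <<'E'
from h import *
arc(2.5,10)
E
```

```text
t 5.02 p [ 0.5681 -0.0159  0.1243] r 0.0678 ang 80.6 F [-3.24 -1.44 -0.49] g 0.005 q [-0.12  0.11  1.68  0.    1.35  1.09]
[-0.16 -0.07  0.3 ]
[-0.24 -0.    0.16]
[-0.23 -0.    0.17]
[-0.22 -0.    0.18]
[-0.22 -0.    0.19]
[-0.21 -0.    0.2 ]
[-0.2  -0.    0.21]
[-0.19 -0.    0.22]
[-0.18 -0.    0.22]
[-0.17 -0.    0.23]
```

Request:
send_rows:
  plan:
    - {"jaw":-1,"dx":-0.22,"dy":0,"dz":0.2,"rx":0,"ry":0,"rz":0}
    - {"jaw":-1,"dx":-0.23,"dy":0,"dz":0.2,"rx":0,"ry":0,"rz":0}
    - {"jaw":-1,"dx":-0.23,"dy":0,"dz":0.2,"rx":0,"ry":0,"rz":0}
    - {"jaw":-1,"dx":-0.22,"dy":0,"dz":0.2,"rx":0,"ry":0,"rz":0}
    - {"jaw":-1,"dx":-0.22,"dy":0,"dz":0.2,"rx":0,"ry":0,"rz":0}
    - {"jaw":-1,"dx":-0.21,"dy":0,"dz":0.2,"rx":0,"ry":0,"rz":0}
    - {"jaw":-1,"dx":-0.2,"dy":0,"dz":0.21,"rx":0,"ry":0,"rz":0}
    - {"jaw":-1,"dx":-0.19,"dy":0,"dz":0.22,"rx":0,"ry":0,"rz":0}
    - {"jaw":-1,"dx":-0.18,"dy":0,"dz":0.22,"rx":0,"ry":0,"rz":0}
    - {"jaw":-1,"dx":-0.17,"dy":0,"dz":0.23,"rx":0,"ry":0,"rz":0}

```text
time_s: 5.85
eef_pos: [0.5979, -0.0283, 0.124]
ee_rot: [-0.127, 0.698, -0.694, 0.125]
contact_force: [-3.0, 0.2, 0.1]
grip_width: 0.006
```

```bash
python3 - <<'E'
from h import *
arc(2.5,10)
cap('scene');crop('scene',130,40,350,270,3.3,'sc3.png')
E
```

```text
t 5.85 p [ 0.5979 -0.0283  0.124 ] r 0.0682 ang 53.1 F [-3.04  0.23  0.11] g 0.006 q [-0.14  0.19  1.6   0.    1.36  1.08]
[ 0.03 -0.11  0.36]
[-0.14 -0.    0.25]
[-0.13 -0.    0.26]
[-0.12 -0.    0.26]
[-0.1  -0.    0.27]
[-0.09 -0.    0.27]
[-0.08 -0.    0.28]
[-0.07 -0.    0.28]
[-0.06 -0.    0.28]
[-0.04 -0.    0.28]
```

View pics/sc3.png

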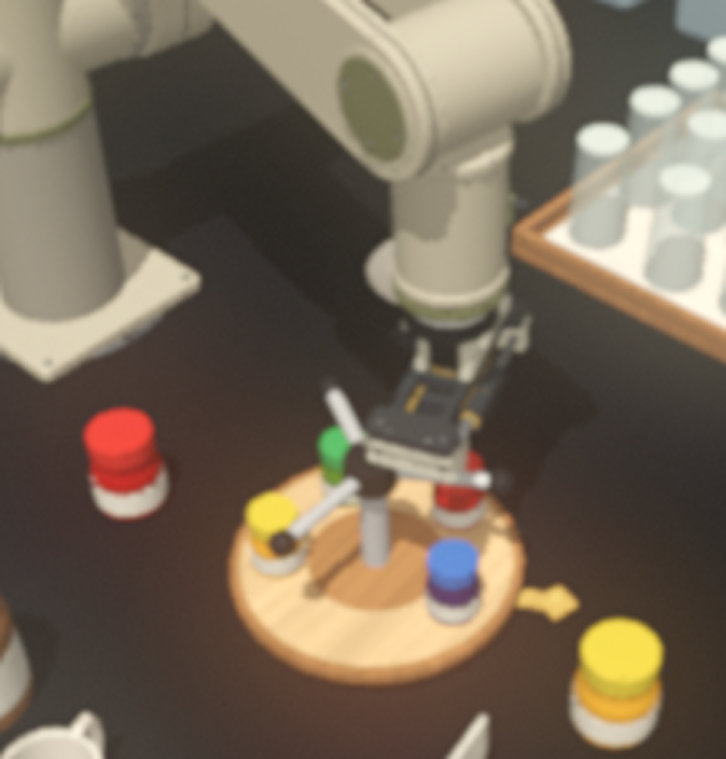

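```bash
python3 - <<'E'
from h import *
g=lambda L:[(130+x/3.3,40+y/3.3) for x,y in L]
for w,z,L in(('ball',.145,[(283,542),(498,480),(333,387)]),('jarbase blue,red',.034,[(453,605),(458,510)]),('lid blue,yel',.096,[(452,560),(272,515)])):
  for b in pix2w('scene',g(L),z):
    d=b[:2]-C;print(w,b.round(4),np.hypot(*d).round(4),np.degrees(np.arctan2(d[1],d[0])).round(1))
E
```

```text
ball [ 0.563  -0.1897  0.145 ] 0.1071 -86.8
ball [ 0.6465 -0.0244  0.145 ] 0.1069 33.1
ball [ 0.4631 -0.0315  0.145 ] 0.107 151.4
jarbase blue,red [ 0.6456 -0.0796  0.034 ] 0.0886 2.1
jarbase blue,red [0.5746 0.0082 0.034 ] 0.0927 79.0
lid blue,yel [ 0.6474 -0.0828  0.096 ] 0.0904 -0.0
lid blue,yel [ 0.4981 -0.1455  0.096 ] 0.0861 -133.2
```

Request:
send_rows:
  plan:
    - {"jaw":-1,"dx":-0.1,"dy":0,"dz":0.28,"rx":0,"ry":0,"rz":0}
    - {"jaw":-1,"dx":-0.12,"dy":0,"dz":0.27,"rx":0,"ry":0,"rz":0}
    - {"jaw":-1,"dx":-0.12,"dy":0,"dz":0.27,"rx":0,"ry":0,"rz":0}
    - {"jaw":-1,"dx":-0.11,"dy":0,"dz":0.27,"rx":0,"ry":0,"rz":0}
    - {"jaw":-1,"dx":-0.1,"dy":0,"dz":0.27,"rx":0,"ry":0,"rz":0}
    - {"jaw":-1,"dx":-0.09,"dy":0,"dz":0.28,"rx":0,"ry":0,"rz":0}
    - {"jaw":-1,"dx":-0.08,"dy":0,"dz":0.28,"rx":0,"ry":0,"rz":0}
    - {"jaw":-1,"dx":-0.06,"dy":0,"dz":0.28,"rx":0,"ry":0,"rz":0}
    - {"jaw":-1,"dx":-0.05,"dy":0,"dz":0.28,"rx":0,"ry":0,"rz":0}
    - {"jaw":-1,"dx":-0.03,"dy":0,"dz":0.28,"rx":0,"ry":0,"rz":0}

```text
time_s: 6.73
eef_pos: [0.6179, -0.0526, 0.1238]
ee_rot: [-0.127, 0.698, -0.693, 0.126]
contact_force: [-1.9, 2.0, 0.2]
grip_width: 0.006
```

```bash
python3 - <<'E'
from h import *
arc(2,10)
E
```

```text
t 6.73 p [ 0.6179 -0.0526  0.1238] r 0.0679 ang 26.4 F [-1.95  1.97  0.2 ] g 0.006 q [-0.17  0.25  1.53  0.01  1.37  1.04]
[ 0.17 -0.13  0.25]
[-0.01 -0.    0.23]
[-0.   -0.    0.23]
[ 0.   -0.    0.23]
[ 0.01 -0.    0.23]
[ 0.02 -0.    0.23]
[ 0.03 -0.    0.23]
[ 0.04 -0.    0.23]
[ 0.04 -0.    0.23]
[ 0.05 -0.    0.22]
```

Now a slower stretch, stopping short for a check.

Request:
send_rows:
  plan:
    - {"jaw":-1,"dx":0.02,"dy":0,"dz":0.22,"rx":0,"ry":0,"rz":0}
    - {"jaw":-1,"dx":0.02,"dy":0,"dz":0.2,"rx":0,"ry":0,"rz":0}
    - {"jaw":-1,"dx":0.02,"dy":0,"dz":0.2,"rx":0,"ry":0,"rz":0}
    - {"jaw":-1,"dx":0.02,"dy":0,"dz":0.2,"rx":0,"ry":0,"rz":0}
    - {"jaw":-1,"dx":0.03,"dy":0,"dz":0.18,"rx":0,"ry":0,"rz":0}
    - {"jaw":-1,"dx":0.03,"dy":0,"dz":0.15,"rx":0,"ry":0,"rz":0}
    - {"jaw":-1,"dx":0.02,"dy":0,"dz":0.1,"rx":0,"ry":0,"rz":0}
    - {"jaw":-1,"dx":0,"dy":0,"dz":0,"rx":0,"ry":0,"rz":0}

```text
time_s: 7.4
eef_pos: [0.6218, -0.0666, 0.1238]
ee_rot: [-0.126, 0.698, -0.694, 0.126]
contact_force: [-1.5, 1.8, -0.4]
grip_width: 0.008
```

```bash
python3 - <<'E'
from h import *
st()
cap('scene');crop('scene',170,140,330,260,5,'sc4.png');cap('wrist','w4.png')
E
```

```text
t 7.4 p [ 0.6218 -0.0666  0.1238] r 0.0668 ang 14.0 F [-1.53  1.85 -0.4 ] g 0.008 q [-0.19  0.26  1.52  0.01  1.37  1.02]
```

View pics/sc4.png

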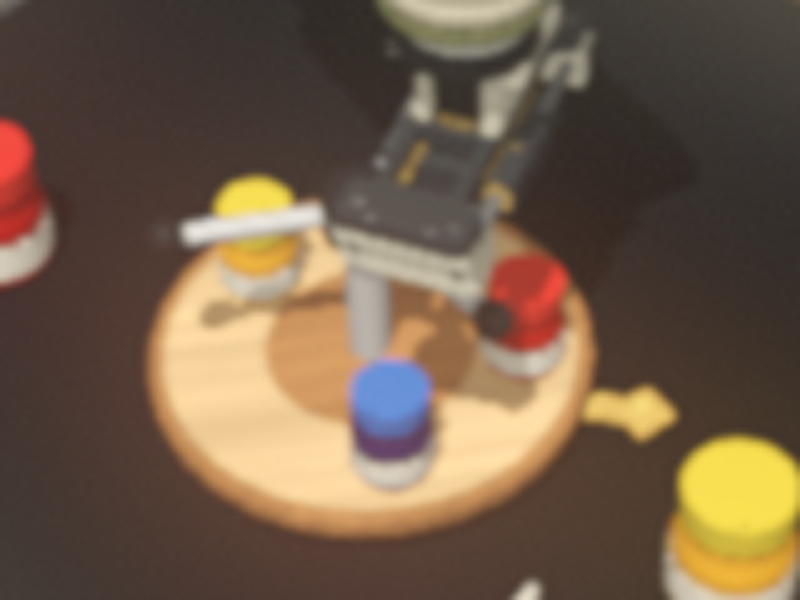

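View pics/w4.png

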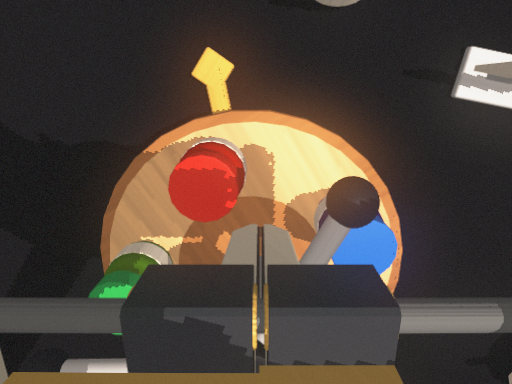

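```bash
python3 - <<'E'
from h import *
def sh(w,P):
  for b in P:
    d=b[:2]-C;print(w,b.round(4),np.hypot(*d).round(4),np.degrees(np.arctan2(d[1],d[0])).round(1))
sh('redW',pix2w('wrist',[(206,186)],.096))
sh('ptrW tip,neck',pix2w('wrist',[(213,68),(221,106)],.008))
sh('ballW',pix2w('wrist',[(353,202)],.145))
g=lambda L:[(170+x/5,140+y/5) for x,y in L]
sh('redS',pix2w('scene',g([(529,278)]),.096))
sh('redSbase',pix2w('scene',g([(523,352)]),.034))
sh('bluS yelS',pix2w('scene',g([(391,389),(255,205)]),.096))
sh('ballS',pix2w('scene',g([(495,319)]),.145))
sh('ptrS',pix2w('scene',g([(677,412),(600,406)]),.008))
E
```

```text
redW [ 0.6322 -0.0297  0.096 ] 0.0921 35.2
ptrW tip,neck [6.977e-01 6.000e-04 8.000e-03] 0.1636 30.7
ptrW tip,neck [ 0.672  -0.0148  0.008 ] 0.1336 30.6
ballW [ 0.6652 -0.0977  0.145 ] 0.1092 -7.8
redS [ 0.631  -0.0266  0.096 ] 0.0929 37.2
redSbase [ 0.6293 -0.0287  0.034 ] 0.0902 36.8
bluS yelS [ 0.6287 -0.1379  0.096 ] 0.0905 -37.6
bluS yelS [ 0.4732 -0.087   0.096 ] 0.084 -177.1
ballS [ 0.6666 -0.0967  0.145 ] 0.1105 -7.2
ptrS [0.7122 0.0127 0.008 ] 0.1822 31.6
ptrS [ 0.6756 -0.0134  0.008 ] 0.1375 30.3
```

Request:
send_rows:
  plan:
    - {"jaw":-1,"dx":0.03,"dy":0,"dz":0.15,"rx":0,"ry":0,"rz":0}
    - {"jaw":-1,"dx":0.03,"dy":0,"dz":0.15,"rx":0,"ry":0,"rz":0}
    - {"jaw":-1,"dx":0.03,"dy":0,"dz":0.12,"rx":0,"ry":0,"rz":0}
    - {"jaw":-1,"dx":0,"dy":0,"dz":0,"rx":0,"ry":0,"rz":0}

```text
time_s: 7.83
eef_pos: [0.6225, -0.0707, 0.1238]
ee_rot: [-0.126, 0.698, -0.693, 0.126]
contact_force: [-0.7, 1.1, -1.0]
grip_width: 0.002
```

```bash
python3 - <<'E'
from h import *
st()
cap('scene');crop('scene',170,140,330,260,5,'sc5.png');cap('wrist','w5.png');crop('wrist',80,20,420,275,2.3,'wc5.png')
E
```

```text
t 7.83 p [ 0.6225 -0.0707  0.1238] r 0.0666 ang 10.5 F [-0.7   1.14 -1.02] g 0.002 q [-0.2   0.26  1.51  0.01  1.37  1.01]
```

View pics/wc5.png

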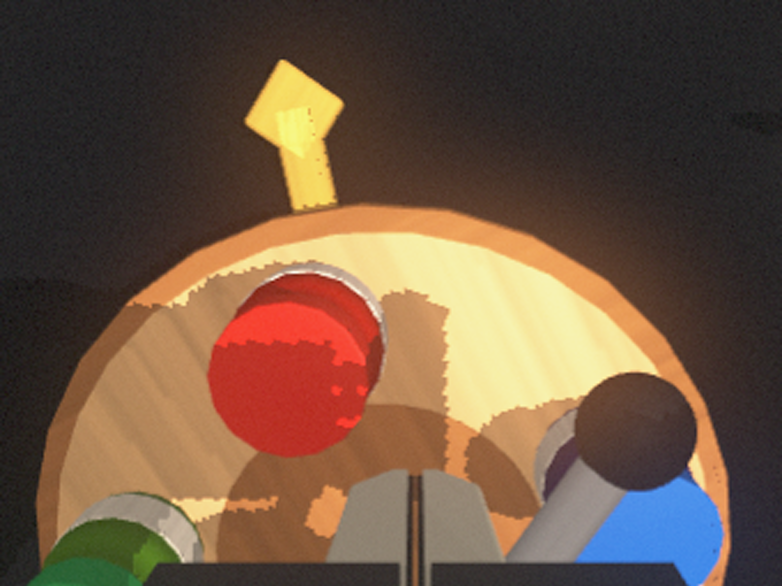

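View pics/sc5.png

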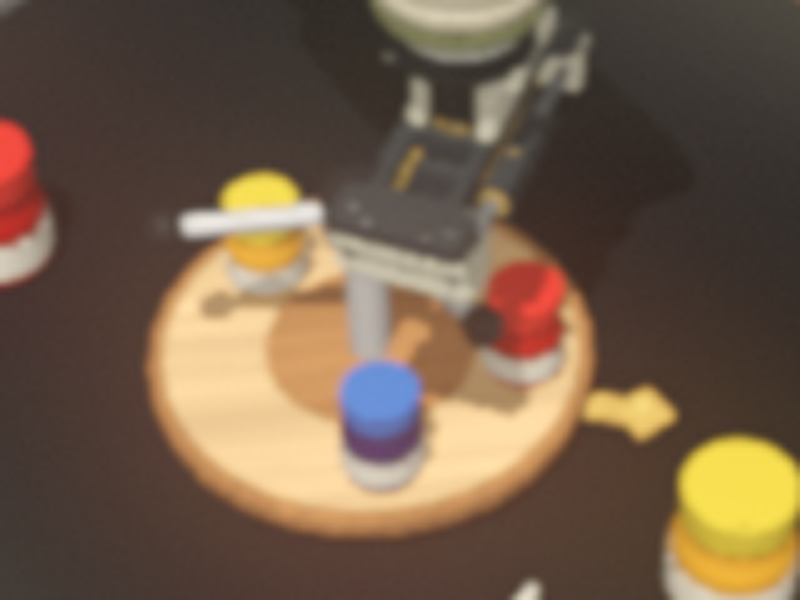

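```bash
python3 - <<'E'
from h import *
def sh(w,P):
  for b in P:
    d=b[:2]-C;print(w,b.round(4),np.hypot(*d).round(4),np.degrees(np.arctan2(d[1],d[0])).round(1))
k=lambda L:[(80+x/2.3,20+y/2.3) for x,y in L]
sh('redW',pix2w('wrist',k([(288,380)]),.096))
sh('ballW',pix2w('wrist',k([(636,431)]),.145))
P=pix2w('wrist',k([(283,60),(246,122),(344,104),(294,208),(337,206)]),.008)
sh('ptrW tip,l,r,nl,nr',P)
g=lambda L:[(170+x/5,140+y/5) for x,y in L]
sh('redS',pix2w('scene',g([(527,286)]),.096))
sh('bluS yelS',pix2w('scene',g([(381,393),(260,200)]),.096))
sh('ballS',pix2w('scene',g([(485,325)]),.145))
E
```

```text
redW [ 0.6332 -0.0332  0.096 ] 0.0909 33.1
ballW [ 0.6641 -0.1043  0.145 ] 0.1093 -11.4
ptrW tip,l,r,nl,nr [0.711  0.0091 0.008 ] 0.1794 30.8
ptrW tip,l,r,nl,nr [0.6874 0.015  0.008 ] 0.163 36.9
ptrW tip,l,r,nl,nr [ 0.705 -0.015  0.008] 0.1628 24.6
ptrW tip,l,r,nl,nr [ 0.6655 -0.0098  0.008 ] 0.1308 33.9
ptrW tip,l,r,nl,nr [ 0.6716 -0.024   0.008 ] 0.1288 27.2
redS [ 0.6342 -0.0321  0.096 ] 0.0924 33.3
bluS yelS [ 0.6266 -0.1436  0.096 ] 0.0924 -41.1
bluS yelS [ 0.4724 -0.0822  0.096 ] 0.0846 179.6
ballS [ 0.6655 -0.1033  0.145 ] 0.1104 -10.7
```

Request:
send_rows:
  plan:
    - {"jaw":-1,"dx":0.02,"dy":0,"dz":0.1,"rx":0,"ry":0,"rz":0}
    - {"jaw":-1,"dx":0.02,"dy":0,"dz":0.1,"rx":0,"ry":0,"rz":0}
    - {"jaw":-1,"dx":0.01,"dy":0,"dz":0.06,"rx":0,"ry":0,"rz":0}
    - {"jaw":-1,"dx":0,"dy":0,"dz":0,"rx":0,"ry":0,"rz":0}
    - {"jaw":-1,"dx":0,"dy":0,"dz":0,"rx":0,"ry":0,"rz":0}

```text
time_s: 8.35
eef_pos: [0.6229, -0.0731, 0.1239]
ee_rot: [-0.126, 0.698, -0.693, 0.126]
contact_force: [-0.9, 2.5, 0.3]
grip_width: 0.009
```

```bash
python3 - <<'E'
from h import *
st()
cap('scene');crop('scene',170,140,330,260,5,'sc6.png');cap('wrist','w6.png');crop('wrist',80,20,420,275,2.3,'wc6.png')
E
```

```text
t 8.35 p [ 0.6229 -0.0731  0.1239] r 0.0667 ang 8.4 F [-0.88  2.45  0.34] g 0.009 q [-0.2   0.26  1.51  0.01  1.37  1.01]
```

View pics/wc6.png

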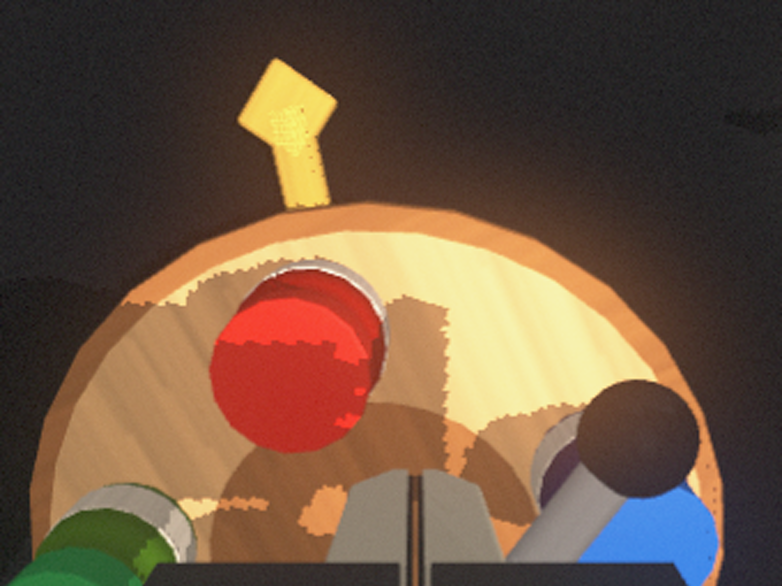

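Request:
send_rows:
  plan:
    - {"jaw":-1,"dx":0,"dy":0,"dz":-0.5,"rx":0,"ry":0,"rz":0}
    - {"jaw":-1,"dx":0,"dy":0,"dz":-0.6,"rx":0,"ry":0,"rz":0}
    - {"jaw":-1,"dx":0,"dy":-0.5,"dz":0,"rx":0,"ry":0,"rz":0}
    - {"jaw":-1,"dx":0,"dy":-2,"dz":0,"rx":0,"ry":0,"rz":0}
    - {"jaw":-1,"dx":0,"dy":-3,"dz":0,"rx":0,"ry":0,"rz":0}
    - {"jaw":-1,"dx":0,"dy":-3,"dz":0,"rx":0,"ry":0,"rz":0}
    - {"jaw":-1,"dx":0,"dy":-2,"dz":0,"rx":0,"ry":0,"rz":0}

```text
time_s: 9.03
eef_pos: [0.6152, -0.0624, 0.2269]
ee_rot: [-0.13, 0.698, -0.693, 0.123]
contact_force: [0.9, 0.1, 0.3]
grip_width: 0.005
```

```bash
python3 - <<'E'
from h import *
R,p=st();print((R.T@(np.array([.30,-.35,.24])-p)*100).round(2))
E
```

```text
t 9.03 p [ 0.6152 -0.0624  0.2269] r 0.0616 ang 19.3 F [0.87 0.05 0.28] g 0.005 q [-0.19  0.19  1.41  0.    1.56  1.02]
[39.63 -1.14 15.83]
```

Request:
send_rows:
  plan:
    - {"jaw":-1,"dx":2.0,"dy":-1,"dz":0.8,"rx":0,"ry":0,"rz":0}
    - {"jaw":-1,"dx":3.7,"dy":-0.3,"dz":1.5,"rx":0,"ry":0,"rz":0}
    - {"jaw":-1,"dx":3.7,"dy":-0.1,"dz":1.5,"rx":0,"ry":0,"rz":0}
    - {"jaw":-1,"dx":3.7,"dy":-0.1,"dz":1.5,"rx":0,"ry":0,"rz":0}
    - {"jaw":-1,"dx":3.7,"dy":-0.1,"dz":1.5,"rx":0,"ry":0,"rz":0}
    - {"jaw":-1,"dx":3.7,"dy":-0.1,"dz":1.5,"rx":0,"ry":0,"rz":0}
    - {"jaw":-1,"dx":3.7,"dy":-0.1,"dz":1.5,"rx":0,"ry":0,"rz":0}
    - {"jaw":-1,"dx":3.7,"dy":-0.1,"dz":1.5,"rx":0,"ry":0,"rz":0}
    - {"jaw":-1,"dx":3.7,"dy":-0.1,"dz":1.5,"rx":0,"ry":0,"rz":0}
    - {"jaw":-1,"dx":3.7,"dy":-0.1,"dz":1.5,"rx":0,"ry":0,"rz":0}

```text
time_s: 9.87
eef_pos: [0.3341, -0.3267, 0.2635]
ee_rot: [0.127, -0.691, 0.698, -0.136]
contact_force: [1.3, -0.5, -0.6]
grip_width: 0.001
```

```bash
python3 - <<'E'
from h import *
st();cap('top','t7.png');cap('scene','s7.png');crop('top',225,110,345,240,6,'tc7.png');crop('scene',170,140,330,260,5,'sc7.png')
E
```

```text
t 9.87 p [ 0.3341 -0.3267  0.2635] r 0.3304 ang -132.4 F [ 1.3  -0.51 -0.56] g 0.001 q [-0.89 -0.27  1.79  0.01  1.61  0.31]
```

View pics/tc7.png

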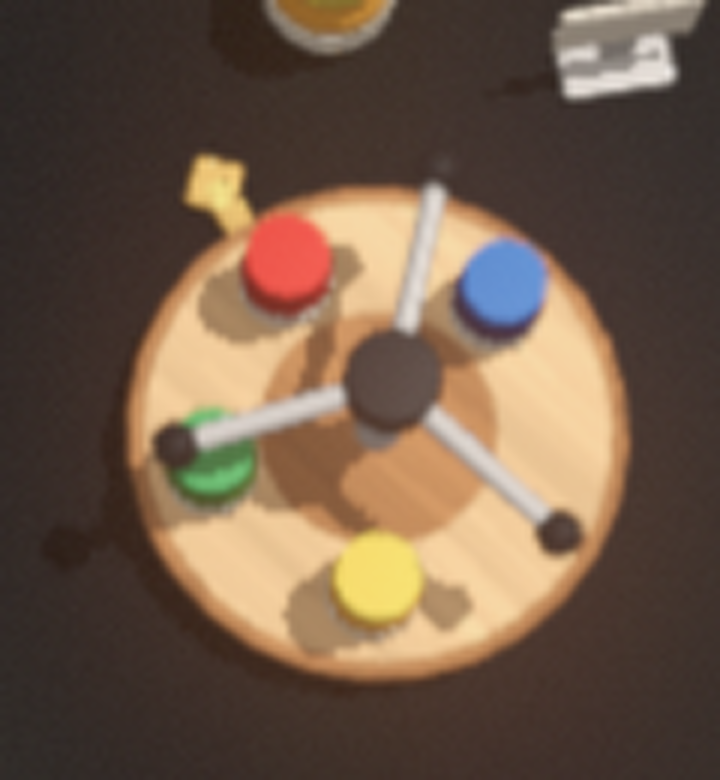

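View pics/sc7.png

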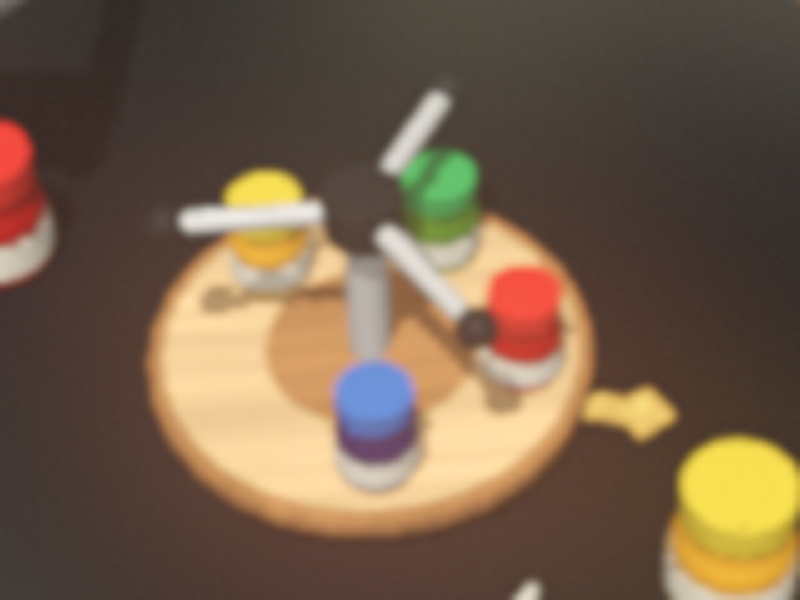

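```bash
python3 - <<'E'
from h import *
def sh(w,P,c):
  for b in P:
    d=b[:2]-c;print(w,b.round(4),np.hypot(*d).round(4),np.degrees(np.arctan2(d[1],d[0])).round(1))
for n,g,balls,lids,base,ptr in (('top',lambda L:[(225+x/6,110+y/6) for x,y in L],[(443,166),(177,445),(559,531)],[(287,262),(503,282),(378,578),(211,450)],None,[(203,157),(215,182),(236,216)]),
 ('scene',lambda L:[(170+x/5,140+y/5) for x,y in L],[(443,89),(162,220),(476,326)],[(525,292),(375,391),(264,198),(440,178)],None,[(677,412),(600,406)])):
  b=pix2w(n,g(balls),.145);c=b[:,:2].mean(0);print(n,'c',c)
  for c in (c,C):
    sh('ball',b,c);sh('lid R B Y G',pix2w(n,g(lids),.096),c);sh('ptr',pix2w(n,g(ptr),.008),c)
  # overlay
  im=cv2.resize(ld(n)['im'],None,fx=2,fy=2)
  a=np.radians(31)
  L=[[C[0]+r*np.cos(a),C[1]+r*np.sin(a),z] for r,z in((0,.034),(.13,.034),(.13,.008),(.18,.008))]
  print(proj(n,L).round(1))
E
```

```text
top c [ 0.55799688 -0.08363191]
ball [ 0.6643 -0.1093  0.145 ] 0.1094 -13.6
ball [0.5256 0.0199 0.145 ] 0.1085 107.4
ball [ 0.484  -0.1616  0.145 ] 0.1074 -133.5
lid R B Y G [ 0.6289 -0.0345  0.096 ] 0.0862 34.8
lid R B Y G [ 0.6188 -0.1426  0.096 ] 0.0847 -44.1
lid R B Y G [ 0.4691 -0.0782  0.096 ] 0.089 176.5
lid R B Y G [0.533  0.0036 0.096 ] 0.0907 106.0
ptr [0.7106 0.0075 0.008 ] 0.1777 30.8
ptr [0.6966 0.001  0.008 ] 0.1625 31.4
ptr [ 0.6778 -0.0102  0.008 ] 0.1405 31.5
ball [ 0.6643 -0.1093  0.145 ] 0.1106 -13.8
ball [0.5256 0.0199 0.145 ] 0.1074 107.0
ball [ 0.484  -0.1616  0.145 ] 0.1074 -132.8
lid R B Y G [ 0.6289 -0.0345  0.096 ] 0.0866 33.9
lid R B Y G [ 0.6188 -0.1426  0.096 ] 0.086 -44.0
lid R B Y G [ 0.4691 -0.0782  0.096 ] 0.088 177.0
lid R B Y G [0.533  0.0036 0.096 ] 0.0896 105.6
ptr [0.7106 0.0075 0.008 ] 0.1782 30.4
ptr [0.6966 0.001  0.008 ] 0.1629 31.0
ptr [ 0.6778 -0.0102  0.008 ] 0.1409 31.0
[[288.  181.3]
 [266.3 146.6]
 [266.1 148.8]
 [258.1 136. ]]
scene c [ 0.55637472 -0.08293081]
ball [0.5253 0.0196 0.145 ] 0.1071 106.9
ball [ 0.4814 -0.1615  0.145 ] 0.1086 -133.7
ball [ 0.6625 -0.1069  0.145 ] 0.1088 -12.7
lid R B Y G [ 0.6363 -0.0363  0.096 ] 0.0926 30.2
lid R B Y G [ 0.6232 -0.1447  0.096 ] 0.091 -42.7
lid R B Y G [ 0.473  -0.0795  0.096 ] 0.0835 177.6
lid R B Y G [0.5391 0.0006 0.096 ] 0.0853 101.7
ptr [0.7122 0.0127 0.008 ] 0.1828 31.5
ptr [ 0.6756 -0.0134  0.008 ] 0.1381 30.3
ball [0.5253 0.0196 0.145 ] 0.1072 107.2
ball [ 0.4814 -0.1615  0.145 ] 0.1091 -133.9
ball [ 0.6625 -0.1069  0.145 ] 0.1082 -12.9
lid R B Y G [ 0.6363 -0.0363  0.096 ] 0.092 30.4
lid R B Y G [ 0.6232 -0.1447  0.096 ] 0.0906 -43.0
lid R B Y G [ 0.473  -0.0795  0.096 ] 0.0841 177.7
lid R B Y G [0.5391 0.0006 0.096 ] 0.0853 102.1
ptr [0.7122 0.0127 0.008 ] 0.1822 31.6
ptr [ 0.6756 -0.0134  0.008 ] 0.1375 30.3
[[243.8 208.6]
 [287.8 214.6]
 [287.6 220.4]
 [304.6 222.8]]
```

```bash
cat >> h.py <<'E'
def ov(n,x0,y0,x1,y1,s,f,c,ang,pa,lr=.022,r=.088):
    im=cv2.resize(ld(n)['im'][y0:y1,x0:x1],None,fx=s,fy=s,interpolation=cv2.INTER_CUBIC)
    def pl(P,col,cl=False):
        q=(proj(n,P)-[x0,y0]+.5)*s-.5; cv2.polylines(im,[np.round(q*8).astype(np.int32).reshape(-1,1,2)],cl,col,1,cv2.LINE_AA,3)
    T=np.linspace(0,2*np.pi,60)
    ci=lambda x,y,z,R:[[x+R*np.cos(t),y+R*np.sin(t),z] for t in T]
    pl(ci(*c,.034,.13),(255,255,0));pl(ci(*c,.16,.024),(255,255,0))
    for a in ang:
        a=np.radians(a);x,y=c[0]+r*np.cos(a),c[1]+r*np.sin(a)
        pl(ci(x,y,.096,lr),(255,255,255));pl(ci(x,y,.034,.024),(0,255,0))
    a=np.radians(pa);pl([[c[0]+q*np.cos(a),c[1]+q*np.sin(a),.008] for q in(.13,.18)],(0,0,255))
    cv2.imwrite('pics/'+f,im)
E
python3 - <<'E'
from h import *
A=[31.2,-42.8+2,177,105]
ov('top',225,110,345,240,6,'ot.png',C,[31.2,-43.5,177,104],31)
ov('scene',170,140,330,260,5,'os.png',C,[31.2,-43.5,177,104],31)
E
```

```text
(no output)
```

View pics/ot.png

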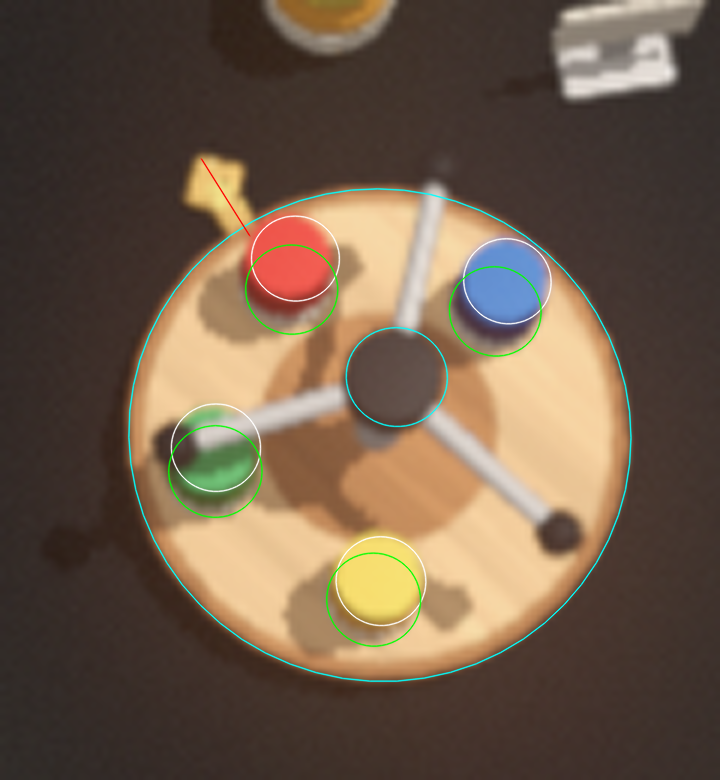

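View pics/os.png

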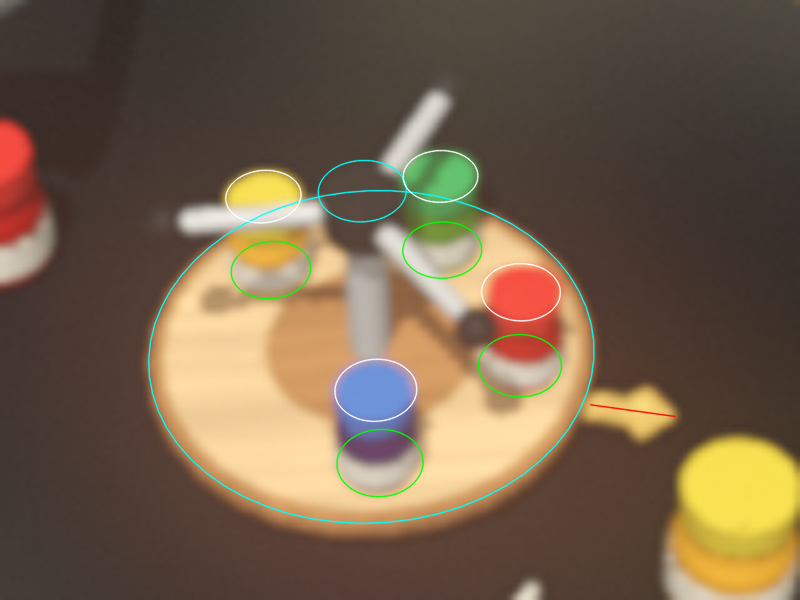

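```bash
python3 - <<'E'
from h import *
R,p=st();print((R.T@(np.array([.50,-.06,.26])-p)*100).round(2))
cap('wrist','w8.png')
E
```

```text
t 9.97 p [ 0.3317 -0.3296  0.2637] r 0.3342 ang -132.4 F [1.38 0.41 0.47] g 0.002 q [-0.9  -0.27  1.79  0.    1.61  0.31]
[-25.37   0.33 -19.15]
```

Request:
send_rows:
  plan:
    - {"jaw":-1,"dx":-2.4,"dy":-0.2,"dz":-1.8,"rx":0,"ry":0,"rz":0}
    - {"jaw":-1,"dx":-3.0,"dy":-0.2,"dz":-2.3,"rx":0,"ry":0,"rz":0}
    - {"jaw":-1,"dx":-3.0,"dy":-0.2,"dz":-2.3,"rx":0,"ry":0,"rz":0}
    - {"jaw":-1,"dx":-3.0,"dy":-0.2,"dz":-2.3,"rx":0,"ry":0,"rz":0}
    - {"jaw":-1,"dx":-3.0,"dy":-0.2,"dz":-2.3,"rx":0,"ry":0,"rz":0}
    - {"jaw":-1,"dx":-3.0,"dy":-0.2,"dz":-2.3,"rx":0,"ry":0,"rz":0}
    - {"jaw":-1,"dx":-3.0,"dy":-0.2,"dz":-2.3,"rx":0,"ry":0,"rz":0}
    - {"jaw":-1,"dx":-3.0,"dy":-0.2,"dz":-2.3,"rx":0,"ry":0,"rz":0}
    - {"jaw":-1,"dx":0,"dy":0,"dz":0,"rx":0,"ry":0,"rz":0}
    - {"jaw":-1,"dx":0,"dy":0,"dz":0,"rx":0,"ry":0,"rz":0}

```text
time_s: 10.85
eef_pos: [0.4984, -0.053, 0.2837]
ee_rot: [0.124, -0.691, 0.699, -0.138]
contact_force: [0.1, -1.1, 0.1]
grip_width: 0.007
```

```bash
python3 - <<'E'
from h import *
st();cap('wrist','w9.png')
ov('wrist',112,0,512,300,2,'ow9.png',C,[31],31)
E
```

```text
t 10.85 p [ 0.4984 -0.053   0.2837] r 0.0658 ang 153.0 F [ 0.06 -1.06  0.1 ] g 0.007 q [-0.21 -0.18  1.68 -0.    1.62  0.99]
```

View pics/ow9.png

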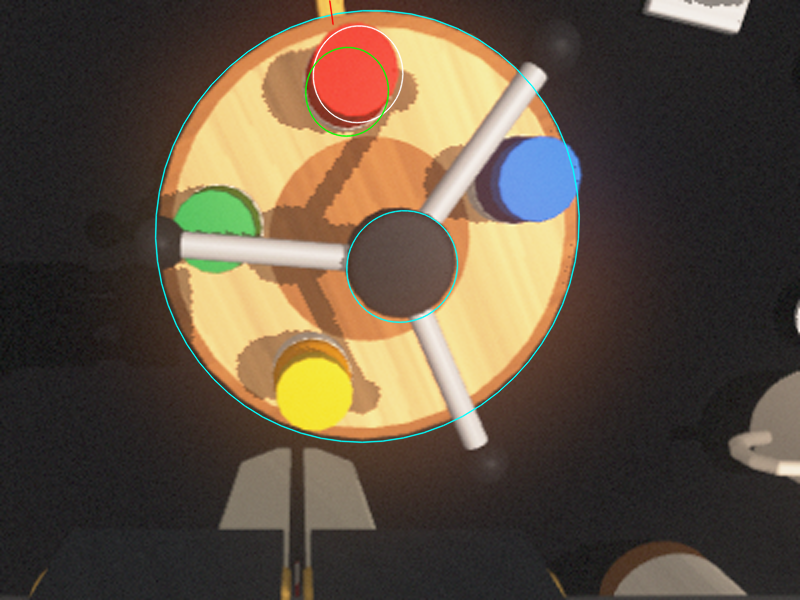

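View pics/w9.png

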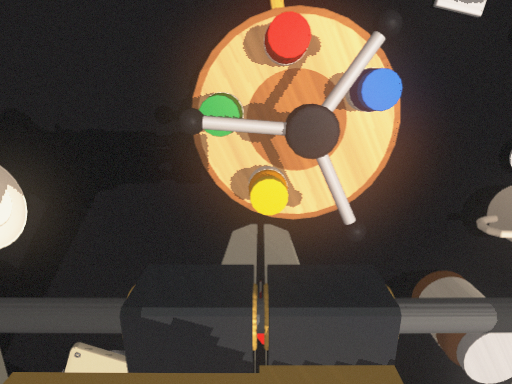

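```bash
python3 - <<'E'
from h import *
crop('wrist',225,0,365,80,5.5,'wz9.png')
ov('wrist',245,0,345,75,8,'oz9.png',C,[32.3],31,lr=.0205,r=.0895)
im=ld('wrist')['im'].astype(int)
m=(im[...,2]>170)&(im[...,1]<95)&(im[...,0]<95);m[100:]=0
ys,xs=np.nonzero(m);print(xs.min(),xs.max(),ys.min(),ys.max(),len(xs),xs.mean(),ys.mean())
E
```

```text
268 310 12 58 1568 288.72767857142856 34.8781887755102
```

View pics/oz9.png

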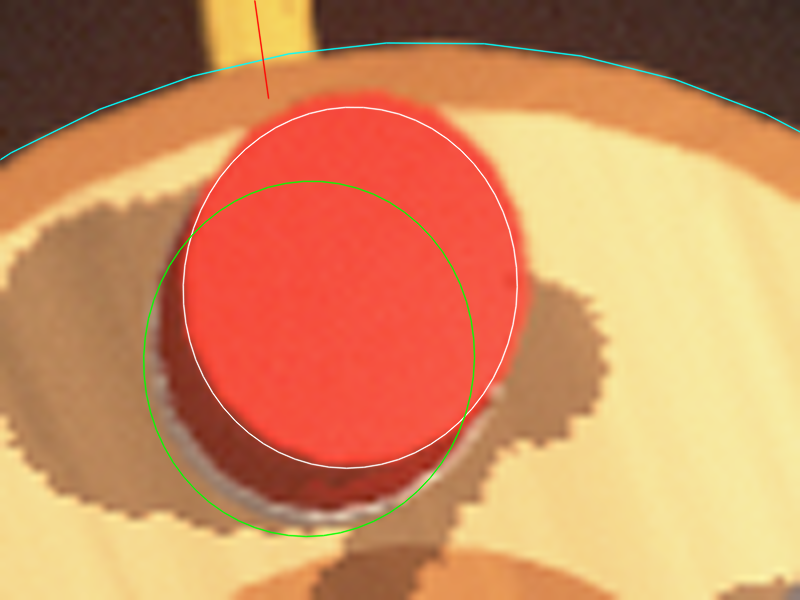

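View pics/t7.png

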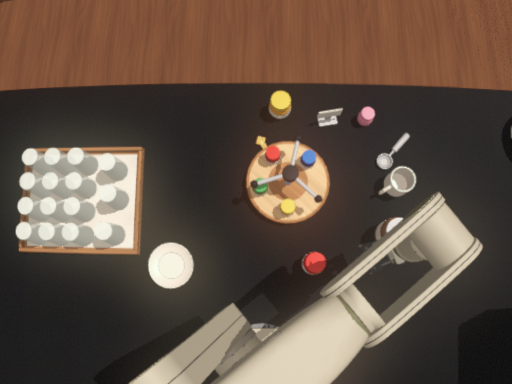

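```bash
python3 - <<'E'
from h import *
s=manip.sense();print(s['time_s'],np.abs(s['qvel']).max())
manip.hand_in()
E
```

```text
10.9 0.060469219784618305
the job is handed in; nothing more can be done
```

The small red-lidded jar now stands at the front, in line with the brass pointer. I turned the carousel about 144° clockwise with the closed fingertips against one spoke. They moved at about 0.035 m/s and pressed with roughly 3 N. I then backed off, lifted clear, and handed in at 10.9 s.

**Alignment:** The closest look, from the wrist camera, put the jar at about 31.5° and the pointer at 31°, which is under 1 mm off. The other cameras disagreed slightly: the side view put the jar at about 30.5–31°. The overhead view read 34°, or about 32.5° after correcting for its visible offset.

**Surroundings:** In the last overhead picture nothing else on the counter looked moved. The arm hid part of the brown storage jar there, but its path passed well above it. At hand-in the tool was at about 0.28 m, touching nothing. The arm's fastest joint still read 0.06 rad/s.

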